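Let walnuts into the bowl and hold the sprung slide at its mark

ROBOT

A 6-joint arm with a two-finger parallel gripper is mounted at the origin on the work surface. World frame = base frame: x ahead of the robot, y to its left, z up, the work surface at z = 0. Lengths are in m, angles in rad, forces in N, time in s.
With the tool pointing down it reaches from about 0.3 to 0.875 m from the base axis. Payload 6.4 kg.
Tool frame: the origin (TCP) lies between the finger pads; the fingertips stand 25 mm ahead of it and the grasp point (between the pads) lies 6 mm ahead of it; z points along the fingers, y is the line along which they close (so a half turn about z gives the same grasp; the last joint's range is limited). The gripper opens to 85 mm and grips with 20 to 120 N. Pads are 22 mm wide; open, the fingers measure 114 mm over their backs; the gripper's body (76 mm by 85 mm) begins 54 mm behind the grasp point. The pads swing forward as they close: fully open they stand 13 mm farther back than shut.
Start: joints at [-1.468, 0.181, 1.607, -0, 1.354, -0.206], TCP at [0.175, -0.548, 0.256] pointing down, gripper open.
Joint ranges: [-2.99, 2.99], [-0.89, 2.07], [0.3, 2.58], [-1.14, 4.28], [0, 2.63], [-3.12, 3.12]. Speed limits (rad/s): [2.57, 2.57, 3.01, 3.14, 3.14, 3.14].

INTERFACE

Orientations are given as a unit quaternion [w, x, y, z].
In Python, from bench import ctrl gives the robot as it stands.
- The arm moves only by the tool servo_tool, never from a script. Its argument "series" is text: rows parted by semicolons, each of 7 numbers parted by spaces: the gripper command: -1 is fully open, 1 is shut, values between are in proportion, then the shift along the tool's x, y, z in m, then the turn, a rotation vector about the tool's x, y, z in degrees. A call has 1 to 12 rows; each row is the pose to reach, as a shift and turn from the pose commanded when the call began, along the tool's axes at that moment; what a row does not reach only later rows make up. A row lasts 1/12 s, in which the tool goes at most 41.7 mm and 7.16 degrees, less where a joint would pass 70% of its speed; a pose out of reach is approached as far as the arm can. A call with a gripper value outside its range is refused whole. The fingers move at their own pace and stop on an object; the grip force is fixed at half the most. Time passes only in rows, so rows that repeat a pose let the fingers close. It gives the time, the measured TCP pose, the force, the opening and the grip force at its end, in the units of the state.
- ctrl.get_obs(): the state, without advancing time (a new reading comes with each control period).
- ctrl.camera(name): name is "side" or "top"; returns a dict with "img" (480x640x3 uint8, red, green, blue), "z_map" (480x640 float32, m along the optical axis (not along the pixel's ray), 0 where there is no reading), "fovy" (degrees; the focal length in pixels is half the picture's height over the tangent of half this angle, whatever the lens; pixels are square), "cx", "cy" (the principal point, pixels), "extrinsics" (4x4, takes a point from camera to world coordinates). Camera axes: x right, y down, z forward; pixel columns grow to the right and rows downward; lengths in m; the calibration is good to about 2 mm. A picture is of the moment at which its call begins.
- ctrl.hand_in(): hands the job in; it is judged then, once.
The state is a dict: "time_s": time; "q": joint angles; "dq": joint speeds; "joint_efforts": joint torques, N m; "eef_pos": TCP position; "eef_rot": TCP orientation; "wrist_force": force on the tool from outside, world axes, zero at the start; "torque": the same for the moment, N m; "opening": opening from 0.0 (shut) to 1.0 (fully open); "grasp_force": force on a finger pad.
Only numpy, scipy, OpenCV 4.12 (cv2) and the standard library are available. Lean on these libraries where they do the work, as an engineer would, in place of code of your own. Each camera call takes 0.05 s, during which the arm holds its last target. There are 200 camera calls.

TASK

Stand the brown bowl with the stick handle on the shelf centred under the spout of the nut dispenser and let go of it; only then pull the dispenser's spring-return slide out until its pointer is level with the middle of the clothes-peg, so that the three walnuts of the far lane roll into the bowl while the two in the near lane stay back. Finish while still gripping the slide by its handle and holding it at the mark; leave the bowl there, and do not disturb the jars, the lifter, the mug or the spoon.

Things in the scene. Friction and masses are not known exactly. Their poses are not given: they have to be found in the camera images.
- dispenser: Plywood nut dispenser fixed to the shelf, 140 x 230 mm, 151 mm high at its rear. Origin on the shelf surface under the middle of its gate. Two open-topped lanes, each 36 mm wide, slope down along its +y; seen along its x they lie side by side: far lane at x +4..+40 mm (away from the robot), near lane at x -40..-4 mm. A steel gate plate closes the lower ends of both lanes at y 0..4 mm. It may be turned up to 0.2 rad; at yaw 0 its axes are the world's.
- spout (a point): Centre of the lower opening of the steel spout (a bottomless box 45 x 54 mm, sheet walls, from 80 to 125 mm above the shelf) at the end of the far lane: dispenser frame (22, 28, 80) mm. The space below it is open to the shelf, down from 79 mm under the lanes, back to dispenser y = -75 mm.
- slide (a joint): How far the gate slide is pulled out, m: 0 shut (where its spring returns it), grows as it is pulled along the dispenser's -x (towards the robot), stop at 0.085. The spring pulls back with about 2.4 N when shut plus 0.08 N per mm. The far lane is fully open from 0.036; the near lane begins to open at about 0.044 and lets nuts through from about 0.07.
- slide_grip (a point): Grip point, at z 128 mm, in the slide's black upright handle, a block 14 mm along the dispenser's x, 50 mm along its y, 60 mm high (z 88 to 148 mm). Free space of 77 mm between it and the lanes' side wall when shut, except for a steel strap 4 mm thick (y) and 12 mm high (z 85 to 97 mm) at its middle that joins it to the gate. Moves with the slide.
- pointer (a point): Tip of the small dark steel pointer on top of the gate, 142 mm above the shelf. Moves with the slide.
- peg: Wooden clothes-peg, 9 mm wide, 72 mm long, lying on the lath across the dispenser's top: it is the mark. Origin at the underside of its nose, mid-width (dispenser y -10 mm, z 136 mm); same axes as the dispenser. The pointer is at the mark when its x in this frame is 0; with the slide shut it is 42 to 58 mm. The peg's place along x differs from time to time.
- bowl: Brown ceramic bowl, rim diameter 124 mm, 55 mm high, wall 5 mm, about 0.3 kg, with a straight stick handle along its +y. Origin at the centre of its underside.
- bowl_grip (a point): Middle of the bowl's stick handle, 112 mm from the bowl's axis and 42 mm above its underside. The handle runs from the rim to 137 mm from the axis, 18 mm wide (bowl x), 16 mm high (z 34 to 50 mm).
- jar_big: Empty glass jar, 150 mm wide, 235 mm high. Bystander. Origin at the underside.
- jar_litre: Empty glass jar, 100 mm wide, 165 mm high. Bystander. Origin at the underside.
- jar_half: Empty glass jar, 86 mm wide, 120 mm high. Bystander. Origin at the underside.
- jar_small: Empty glass jar, 66 mm wide, 90 mm high. Bystander. Origin at the underside.
- lifter: Stainless jar lifter (tongs) lying flat, 200 mm long, 15 mm high. Bystander.
- mug: White mug, 76 mm wide, 85 mm high. Bystander. Origin at the underside.
- spoon: Wooden spoon lying flat. Bystander.
- nut0_center (a point): Centre of walnut 1 of 3 in the far lane, a 32 mm ball, 12 g.
- nut1_center (a point): Centre of walnut 2 of 3 in the far lane, a 32 mm ball, 12 g.
- nut2_center (a point): Centre of walnut 3 of 3 in the far lane, a 32 mm ball, 12 g.
- backnut0_center (a point): Centre of walnut 1 of 2 in the near lane, a 32 mm ball, 12 g; it is to stay there.
- backnut1_center (a point): Centre of walnut 2 of 2 in the near lane, a 32 mm ball, 12 g; it is to stay there.
Mind the look-alikes: they are no part of the job. What is shaped like the part that bears nut2_center but blue, purple or turquoise is not meant.

How it is judged:
On the way, in this order (a step that is already met when the one before it is completed fails the run):
1. the bowl stands upright on the shelf under the spout, let go, with the slide still shut (horizontal distance between bowl and spout below 0.03 m and angle between bowl's own z axis and vertical below 0.1 rad and height (world z) of bowl between -0.006 and 0.006 m and contact force between bowl and the fingers below 0.3 N and value of joint slide below 0.008 m), for 0.2 s.
2. the fingers hold the slide at the mark (x of pointer in the frame of peg between -0.006 and 0.006 m and contact force between slide and the fingers above 1 N), for 0.2 s.
At the end, for the whole second after the job is handed in: The fingers hold the slide (over 1 N), still, pointer within 6 mm of the middle of the peg; the bowl stands upright on the shelf, untouched, its centre within 30 mm of the spout's; the three far-lane walnuts lie in it; the two near-lane walnuts moved under 30 mm (all of step 2 and horizontal distance between bowl and spout below 0.03 m and angle between bowl's own z axis and vertical below 0.1 rad and height (world z) of bowl between -0.006 and 0.006 m and contact force between bowl and the fingers below 0.3 N and horizontal distance between each of nut0_center, nut1_center, nut2_center and bowl below 0.055 m and z of each of nut0_center, nut1_center, nut2_center in the frame of bowl below 0.055 m and distance of each of backnut0_center, backnut1_center from where it was at the start of the episode below 0.03 m and velocity of joint slide between -0.02 and 0.02 m/s and linear speed of bowl below 0.03 m/s); the arm keeps its last pose, push and grip.
It fails at once if the slide is opened more than 15 mm while the bowl is not under the spout (value of joint slide above 0.015 m and not (horizontal distance between bowl and spout below 0.03 m)).
It fails at once if a near-lane walnut is let out (distance of any of backnut0_center, backnut1_center from where it was at the start of the episode above 0.05 m).
It fails at once if a jar, the lifter, the mug or the spoon is disturbed (moved over 30 mm) (distance of any of jar_big, jar_litre, jar_half, jar_small, lifter, mug, spoon from where it was at the start of the episode above 0.03 m).
It also fails if it takes over 48 s, if anything falls off the work surface, if the arm or the gripper's body presses on something with over 40 N, if the wrist force passes 120 N, or if a joint passes its speed limit or range.

## Working session

There is one attempt and no reset: what is moved stays moved. The work goes in short steps, Python scripts to look and compute and a tool call to move; the robot and the scene stay as the last step left them, time stands still between calls to the robot, and variables do not carry over. Pictures are saved under pics/ and viewed, at most 13 in all, crops included, and the job is handed in when it is done.

Besides the shell and the picture viewer there is one more tool, called after "Request:" by a JSON object that holds its "op" and its "data", one argument or row to a line. servo_tool: Moves the arm, as the interface text tells. Its arguments: {"type":"object","properties":{"series":{"type":"string"}},"required":["series"]}

```bash
mkdir -p pics; cat > h.py <<'E'
import numpy as np, cv2
from bench import ctrl
def cam(n):
    d=ctrl.camera(n); f=240/np.tan(np.radians(d["fovy"])/2)
    v,u=np.mgrid[:480,:640]; z=d["z_map"]
    P=np.stack([(u-d["cx"])*z/f,(v-d["cy"])*z/f,z],-1)
    E=np.array(d["extrinsics"]); W=P@E[:3,:3].T+E[:3,3]; W[z==0]=np.nan
    return d["img"],W,f,E,d
def save(n,img,s=1):
    cv2.imwrite("pics/"+n+".png",cv2.resize(img[...,::-1],None,fx=s,fy=s,interpolation=cv2.INTER_CUBIC))
E
python3 - <<'E'
from h import *
for n in("top","side"):
    img,W,f,E,d=cam(n); save(n+"0",img); np.savez(n+"0.npz",img=img,W=W); print(n,f,d["cx"],d["cy"],E.round(3).tolist())
o=ctrl.get_obs(); print(o)
E
```

```text
top 540.3263989983932 318.01612566411063 238.28315511882934 [[-0.028, -0.983, 0.182, 0.249], [-1.0, 0.029, 0.003, 0.016], [-0.009, -0.182, -0.983, 1.607], [0.0, 0.0, 0.0, 1.0]]
side 442.969335545613 311.59533633171134 237.87310096733648 [[0.994, -0.084, 0.064, 0.448], [-0.103, -0.643, 0.759, -0.789], [-0.023, -0.761, -0.648, 0.765], [0.0, 0.0, 0.0, 1.0]]
{'time_s': 0.1, 'q': array([-1.46828129e+00,  1.81459119e-01,  1.60790378e+00,  1.23508642e-05,
        1.35380924e+00, -2.06321074e-01]), 'dq': array([ 0.00060501, -0.00171421, -0.00256051, -0.0004187 ,  0.00107149,
       -0.00025811]), 'joint_efforts': array([ 1.42535205e-04, -4.45877695e+01, -3.52238917e+01, -3.27225462e-04,
        4.04027727e-03,  5.47338047e-06]), 'eef_pos': array([ 0.17473206, -0.54732838,  0.25548055]), 'eef_rot': array([-7.88369622e-04,  9.88101101e-01,  1.53803740e-01,  4.69932462e-05]), 'wrist_force': array([-0.08354603, -0.75012917, -0.75212584]), 'torque': array([ 0.0056469 , -0.01966218, -0.02558719]), 'grasp_force': 0.0, 'opening': 0.9980972517637737}
```

View pics/top0.png

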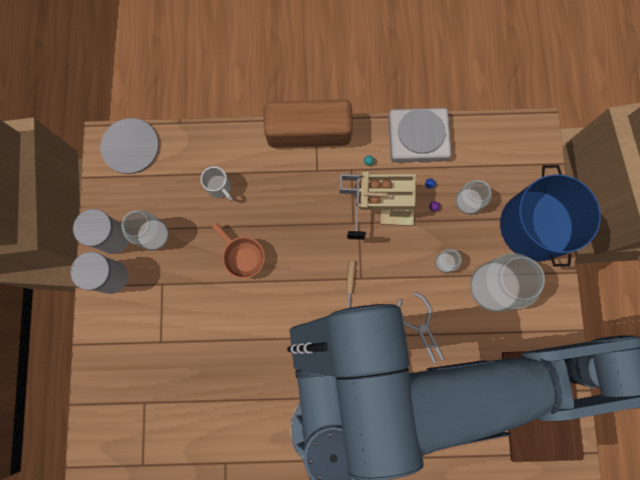

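View pics/side0.png

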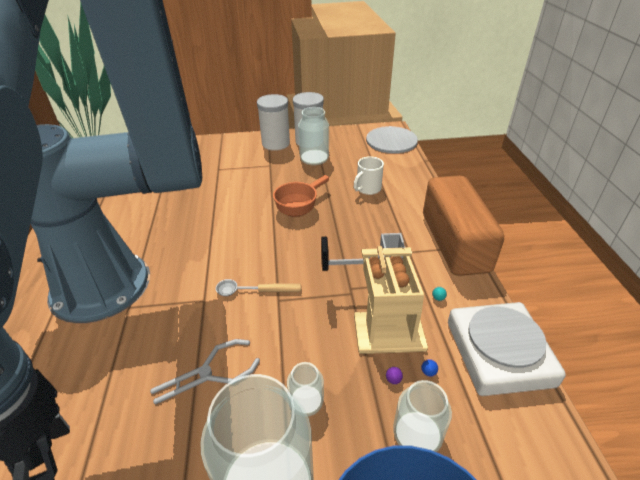

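The top view shows the bowl at (244,257) with its handle pointing to (217,229). The dispenser is at (385,190), the spout at (350,183), the slide handle at (356,235) and the peg near (366,190). The coloured balls at (369,160), (430,183) and (435,206) are decoys lying on the shelf. The real nuts are the brown ones in the lanes.

```bash
python3 - <<'E'
from h import *
t=np.load("top0.npz");s=np.load("side0.npz")
a=cv2.resize(t["img"][160:250,325:425],(600,540),interpolation=cv2.INTER_CUBIC); save("crop1",a)
b=cv2.resize(s["img"][215:355,310:440],(557,600),interpolation=cv2.INTER_CUBIC); save("crop2",b)
for n,d in(("top",t),("side",s)):
    img,W=d["img"].astype(int),d["W"]
    hsv=cv2.cvtColor(d["img"],cv2.COLOR_RGB2HSV)
    reg=np.zeros((480,640),bool)
    if n=="top": reg[215:285,205:275]=1
    else: reg[165:225,265:335]=1
    m=reg&(W[...,2]>0.03)&(W[...,2]<.09)
    p=W[m]
    # rim: top layer
    for lo in(.047,.051):
        q=p[(p[:,2]>lo)&(p[:,2]<.062)]
        print(n,len(q),q.min(0).round(3),q.max(0).round(3))
    # circle fit of rim points
    q=p[p[:,2]>.050]; 
    A=np.c_[2*q[:,:2],np.ones(len(q))];c=np.linalg.lstsq(A,(q[:,:2]**2).sum(1),rcond=None)[0]
    r=np.sqrt(c[2]+c[0]**2+c[1]**2);print("circle",c[:2].round(4),r.round(4))
    far=p[np.hypot(*(p[:,:2]-c[:2]).T)>.075]
    print("handle pts",len(far),far.mean(0).round(4),far.min(0).round(3),far.max(0).round(3))
    # slide handle black
    reg[:]=0
    if n=="top": reg[225:245,340:372]=1
    else: reg[230:275,315:335]=1
    m=reg&(img.sum(2)<110)&(W[...,2]>.08); q=W[m]
    print("slide",len(q),q.mean(0).round(4),q.min(0).round(3),q.max(0).round(3))
    top=q[q[:,2]>.143]; 
    if len(top)>8:
        print("rect",top.mean(0),cv2.minAreaRect((top[:,:2]*1000).astype(np.float32)))
E
```

```text
top 396 [0.427 0.18  0.047] [0.593 0.334 0.062]
top 268 [0.427 0.18  0.051] [0.593 0.327 0.062]
circle [0.5047 0.2538] 0.065
handle pts 140 [0.5205 0.2675 0.0516] [0.427 0.18  0.04 ] [0.593 0.334 0.062]
slide 115 [ 0.5278 -0.0838  0.1394] [ 0.522 -0.106  0.104] [ 0.538 -0.061  0.156]
rect [ 0.52955939 -0.08485202  0.14825426] ((530.894775390625, -83.48118591308594), (44.29514694213867, 14.206533432006836), 85.34916687011719)
side 428 [0.429 0.176 0.047] [0.596 0.332 0.06 ]
side 289 [0.429 0.176 0.051] [0.592 0.329 0.06 ]
circle [0.5063 0.2471] 0.0654
handle pts 152 [0.5128 0.2565 0.0491] [0.429 0.176 0.032] [0.596 0.332 0.059]
slide 108 [ 0.5312 -0.1105  0.1256] [ 0.525 -0.115  0.095] [ 0.536 -0.072  0.15 ]
rect [ 0.53094051 -0.10389067  0.14722559] ((531.191162109375, -92.28799438476562), (39.86623764038086, 10.321900367736816), 88.85376739501953)
```

View pics/crop1.png

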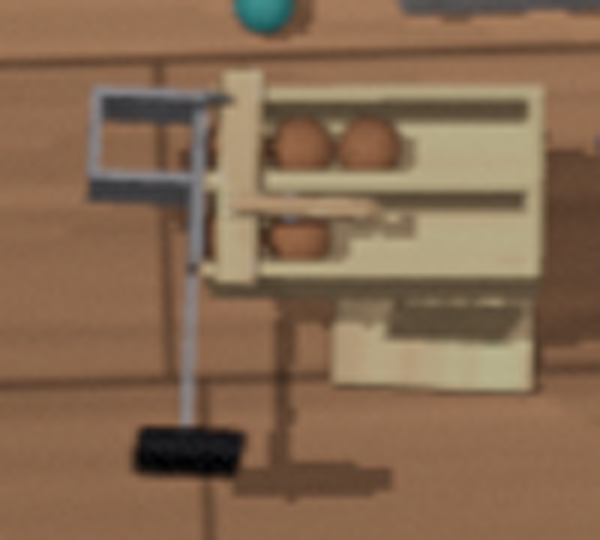

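View pics/crop2.png

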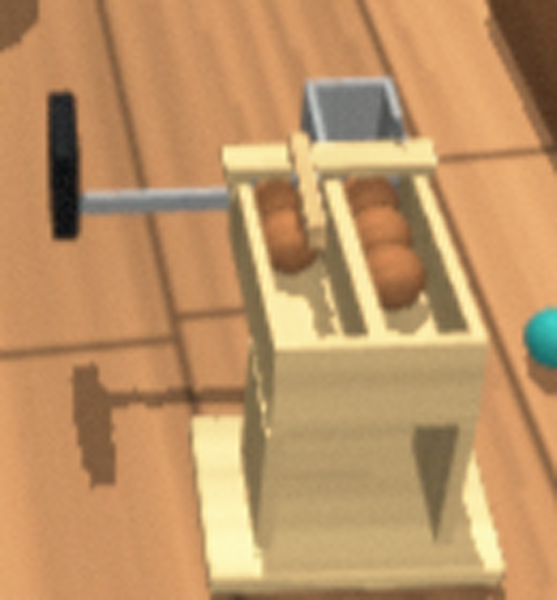

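Crop 1 shows three brown nuts in the far lane and two in the near lane. The peg nose is at about (235,204) and the dark pointer at about (222,98), both crop pixels. The spout rim is centred at about (147,138), and the slide handle is at (190,452).

```bash
cat > m.py <<'E'
from h import *
from scipy.optimize import least_squares
def ray(d,f,E,u,v,z):
    r=E[:3,:3]@np.array([(u-d["cx"])/f,(v-d["cy"])/f,1]); return E[:3,3]+r*(z-E[2,3])/r[2]
def bowl(W,box):
    u0,u1,v0,v1=box; p=W[v0:v1,u0:u1].reshape(-1,3); p=p[(p[:,2]>.046)&(p[:,2]<.064)]
    def res(c):
        return np.hypot(p[:,0]-c[0],p[:,1]-c[1])-.0595
    c=least_squares(res,[.49,.242],loss="cauchy",f_scale=.003).x
    q=W[v0:v1,u0:u1].reshape(-1,3); q=q[(q[:,2]>.03)&(q[:,2]<.064)]; r=np.hypot(*(q[:,:2]-c).T); h=q[(r>.075)&(r<.145)]
    v=(h[:,:2]-c).mean(0); return c,np.arctan2(v[1],v[0]),h,r.max()
E
python3 - <<'E'
from m import *
for n,b in(("top",(200,275,215,285)),("side",(265,335,165,225))):
    img,W,f,E,d=cam(n)
    c,a,h,rm=bowl(W,b); print(n,"bowl",c.round(4),"dir",a.round(3),len(h),h.mean(0).round(3),rm.round(3))
    if n=="top":
        P=lambda x,y,z:ray(d,f,E,325+x/6-.42,160+y/6-.42,z).round(4)
        print("spout",P(147,138,.125),[P(*q,.125) for q in((95,92),(203,100),(92,178),(190,178))])
        print("pointer",P(222,98,.142),"peg nose",P(235,204,.140),"peg far",P(375,210,.14))
        print("strap",P(188,425,.097),P(195,275,.097), "lath",P(243,72,.136),P(240,282,.136))
        print("handle top",P(190,438,.148),P(140,430,.148),P(244,433,.148))
        print("rear",P(545,90,.151),P(542,278,.151))
        m=np.zeros((480,640),bool);m[165:215,360:420]=1
        q=W[m&(W[...,2]>.128)&(W[...,2]<.16)];print(cv2.minAreaRect((q[:,:2]*1000).astype(np.float32)))
E
```

```text
top bowl [0.488  0.2397] dir 0.717 124 [0.567 0.309 0.049] 0.137
spout [ 0.6826 -0.0713  0.125 ] [array([ 0.706 , -0.0475,  0.125 ]), array([ 0.7004, -0.0985,  0.125 ]), array([ 0.6638, -0.0445,  0.125 ]), array([ 0.6624, -0.0908,  0.125 ])]
pointer [ 0.696  -0.1062  0.142 ] peg nose [ 0.645  -0.1102  0.14  ] peg far [ 0.6401 -0.1753  0.14  ]
strap [ 0.549  -0.0869  0.097 ] [ 0.6221 -0.0932  0.097 ] lath [ 0.7102 -0.1171  0.136 ] [ 0.6085 -0.1112  0.136 ]
handle top [ 0.5328 -0.0841  0.148 ] [ 0.5372 -0.0613  0.148 ] [ 0.5344 -0.1089  0.148 ]
rear [ 0.6924 -0.256   0.151 ] [ 0.6024 -0.2491  0.151 ]
((656.2213745117188, -177.9220428466797), (155.11317443847656, 103.60435485839844), 88.0615234375)
side bowl [0.49   0.2366] dir 0.695 113 [0.571 0.304 0.048] 0.138
```

```bash
cat > go.py <<'E'
import sys; from h import *
from scipy.spatial.transform import Rotation as R
# usage: go.py x y z phi  (TCP target, pointing down, tool x at angle phi)
def go(x,y,z,phi):
    o=ctrl.get_obs(); w=o["eef_rot"]; Rc=R.from_quat([w[1],w[2],w[3],w[0]])
    c,s=np.cos(phi),np.sin(phi); Rt=R.from_matrix(np.array([[c,s,0],[s,-c,0],[0,0,-1]]))
    t=Rc.inv()
    print("shift",t.apply(np.array([x,y,z])-o["eef_pos"]).round(4),"turn deg",np.degrees((t*Rt).as_rotvec()).round(2),"| pos",o["eef_pos"].round(4),"t",round(o["time_s"],2),"F",o["wrist_force"].round(2),"open",round(o["opening"],3),"g",o["grasp_force"])
if __name__=="__main__": go(*map(float,sys.argv[1:]))
E
python3 go.py .567 .304 .40 .706
python3 - <<'E'
from m import *
img,W,f,E,d=cam("top")
for u,v in((216,176),(232,198),(222,188)): print(W[v,u].round(3))
E
```

```text
shift [ 0.6325 -0.6922 -0.1434] turn deg [-6.000e-02 -2.000e-02 -2.276e+01] | pos [ 0.1747 -0.5475  0.2557] t 0.2 F [-0.16  0.36  0.47] open 0.999 g 0.0
[0.752 0.332 0.003]
[0.665 0.273 0.059]
[0.689 0.298 0.084]
```

Request:
{"op": "servo_tool", "data": {
  "series": "-1 0 0 -0.042 0 0 0;-1 0 0 -0.083 0 0 0;-1 0.01 -0.012 -0.12 0 0 0;-1 0.03 -0.035 -0.143 0 0 -2;-1 0.06 -0.065 -0.143 0 0 -4;-1 0.087 -0.095 -0.143 0 0 -6;-1 0.114 -0.125 -0.143 0 0 -8;-1 0.141 -0.155 -0.143 0 0 -10;-1 0.168 -0.185 -0.143 0 0 -12;-1 0.195 -0.215 -0.143 0 0 -14;-1 0.222 -0.245 -0.143 0 0 -16;-1 0.249 -0.272 -0.143 0 0 -18"
}}

```text
time_s: 1.25
eef_pos: [0.3295, -0.2109, 0.3995]
eef_rot: [0.0, 0.952, 0.307, 0.0]
wrist_force: [1.3, -0.2, 0.7]
opening: 0.998
grasp_force: 0.0
```

```bash
python3 go.py .567 .304 .30 .706
```

```text
shift [ 0.4936 -0.279   0.0994] turn deg [ 0.04 -0.01 -4.69] | pos [ 0.3295 -0.2109  0.3995] t 1.25 F [ 1.34 -0.2   0.7 ] open 0.998 g 0.0
```

Request:
{"op": "servo_tool", "data": {
  "series": "-1 0.494 -0.279 0.099 0 0 -4.7;-1 0.494 -0.279 0.099 0 0 -4.7;-1 0.494 -0.279 0.099 0 0 -4.7;-1 0.494 -0.279 0.099 0 0 -4.7;-1 0.494 -0.279 0.099 0 0 -4.7;-1 0.494 -0.279 0.099 0 0 -4.7;-1 0.494 -0.279 0.099 0 0 -4.7;-1 0.494 -0.279 0.099 0 0 -4.7;-1 0.494 -0.279 0.099 0 0 -4.7;-1 0.494 -0.279 0.099 0 0 -4.7;-1 0.494 -0.279 0.099 0 0 -4.7;-1 0.494 -0.279 0.099 0 0 -4.7"
}}

```text
time_s: 2.25
eef_pos: [0.5367, 0.2362, 0.3128]
eef_rot: [0.0, 0.938, 0.345, 0.0]
wrist_force: [0.8, -0.6, 0.1]
opening: 1.002
grasp_force: 0.0
```

```bash
python3 go.py .567 .304 .14 .706
```

```text
shift [ 0.067  -0.0319  0.1728] turn deg [ 0.01 -0.   -0.03] | pos [0.5367 0.2362 0.3128] t 2.25 F [ 0.81 -0.57  0.14] open 1.002 g 0.0
```

Request:
{"op": "servo_tool", "data": {
  "series": "-1 0.067 -0.032 0.08 0 0 0;-1 0.067 -0.032 0.1 0 0 0;-1 0.067 -0.032 0.14 0 0 0;-1 0.067 -0.032 0.173 0 0 0;-1 0.067 -0.032 0.173 0 0 0;-1 0.067 -0.032 0.173 0 0 0;-1 0.067 -0.032 0.173 0 0 0"
}}

```text
time_s: 2.83
eef_pos: [0.5654, 0.3014, 0.1387]
eef_rot: [-0.0, 0.938, 0.345, -0.002]
wrist_force: [1.0, -0.3, 0.8]
opening: 1.001
grasp_force: 0.0
```

```bash
python3 - <<'E'
from m import *
for n,b in(("top",(200,275,215,285)),("side",(265,335,165,225))):
    img,W,f,E,d=cam(n)
    if n=="side": save("s1",img[100:280,220:440],3)
E
python3 go.py .567 .304 .048 .706
```

```text
shift [ 0.0002 -0.0024  0.0949] turn deg [ 0.09 -0.18 -0.07] | pos [0.5681 0.3019 0.1429] t 2.93 F [ 0.28 -0.67  0.38] open 1.001 g 0.0
```

View pics/s1.png

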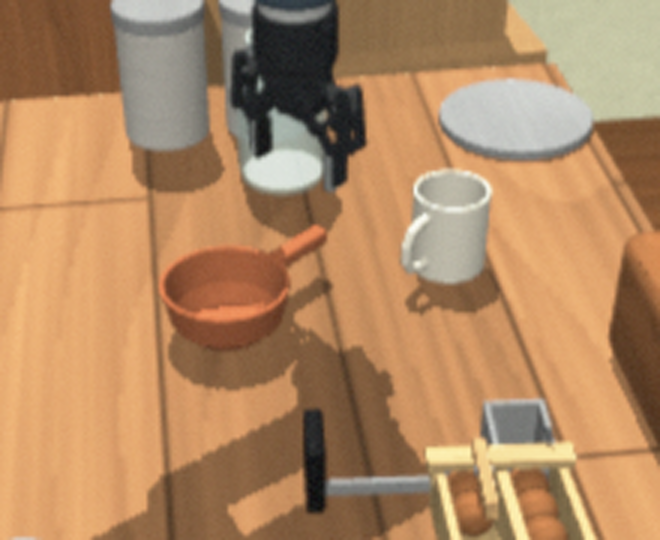

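The gripper hangs above the bowl handle, with the fingers astride its line and the mug clear to the right. I'll descend and close.

Request:
{"op": "servo_tool", "data": {
  "series": "-1 0 -0.002 0.03 0 0 0;-1 0 -0.002 0.055 0 0 0;-1 0 -0.002 0.075 0 0 0;-1 0 -0.002 0.09 0 0 0;-1 0 -0.002 0.095 0 0 0;-0.3 0 -0.002 0.095 0 0 0;0.3 0 -0.002 0.095 0 0 0;0.6 0 -0.002 0.095 0 0 0;1 0 -0.002 0.095 0 0 0;1 0 -0.002 0.095 0 0 0;1 0 -0.002 0.095 0 0 0;1 0 -0.002 0.095 0 0 0"
}}

```text
time_s: 3.93
eef_pos: [0.566, 0.3035, 0.0463]
eef_rot: [0.0, 0.938, 0.345, 0.001]
wrist_force: [0.4, 0.8, 3.5]
opening: 0.2
grasp_force: 61.0
```

Request:
{"op": "servo_tool", "data": {
  "series": "1 0 0 0 0 0 0;1 0 0 0 0 0 0;1 0 0 0 0 0 0;1 0 0 -0.004 0 0 0;1 0 0 -0.008 0 0 0;1 0 0 -0.012 0 0 0;1 0 0 -0.012 0 0 0;1 0 0 -0.012 0 0 0"
}}

```text
time_s: 4.6
eef_pos: [0.5651, 0.3032, 0.0572]
eef_rot: [-0.0, 0.939, 0.345, -0.0]
wrist_force: [-0.1, -0.3, -2.5]
opening: 0.201
grasp_force: 60.3
```

```bash
python3 - <<'E'
from m import *
for n,b in(("side",(265,335,160,225)),):
    img,W,f,E,d=cam(n); save("s2",img[130:260,230:390],4)
    m=W[160:225,265:335].reshape(-1,3); q=m[(m[:,2]>.05)&(m[:,2]<.085)&(np.hypot(m[:,0]-.489,m[:,1]-.238)<.066)]
    for k,nm in((0,"x"),(1,"y")):
        for lo,hi in((-.07,-.04),(.04,.07)):
            c=(.489,.238)[k]; z=q[(q[:,k]-c>lo)&(q[:,k]-c<hi)]; print(nm,lo,len(z),np.percentile(z[:,2],95).round(4))
E
python3 go.py .683 .20 .062 1.57
```

```text
x -0.07 96 0.0671
x 0.04 92 0.0689
y -0.07 153 0.0679
y 0.04 176 0.0673
shift [ 0.023   0.1551 -0.005 ] turn deg [-3.000e-02  2.000e-02 -4.956e+01] | pos [0.565  0.3032 0.057 ] t 4.65 F [ 1.28 -0.07 -3.36] open 0.201 g 60.27095675468445
```

View pics/s2.png

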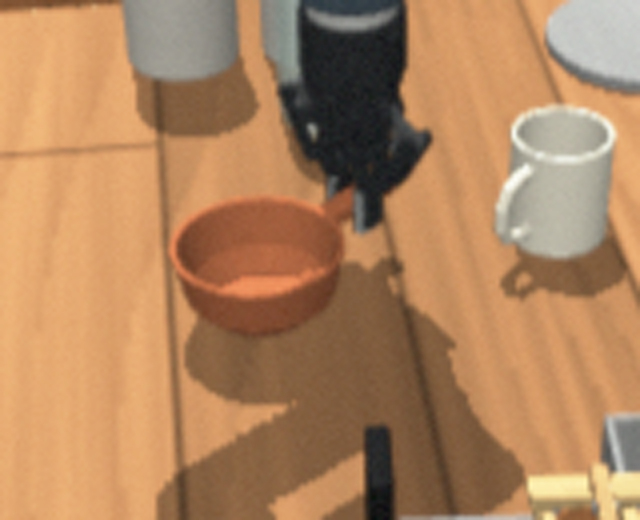

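The bowl is held level, with its rim at about z 0.068.

Request:
{"op": "servo_tool", "data": {
  "series": "1 -0.008 0.01 0 0 0 -2;1 -0.012 0.025 0 0 0 -6;1 -0.016 0.045 0 0 0 -11;1 -0.019 0.065 0 0 0 -16;1 -0.022 0.085 0 0 0 -21;1 -0.024 0.105 0 0 0 -26;1 -0.026 0.125 0 0 0 -31;1 -0.028 0.145 0 0 0 -36;1 -0.03 0.163 0 0 0 -41;1 -0.032 0.177 0 0 0 -46;1 -0.033 0.185 0 0 0 -49;1 -0.033 0.186 0 0 0 -49.6"
}}

```text
time_s: 5.65
eef_pos: [0.6613, 0.1384, 0.0569]
eef_rot: [-0.0, 0.707, 0.707, -0.0]
wrist_force: [0.1, -0.1, -2.0]
opening: 0.196
grasp_force: 60.3
```

```bash
python3 - <<'E'
from m import *
from scipy.optimize import least_squares
for n in("top","side"):
    img,W,f,E,d=cam(n)
    p=W.reshape(-1,3); p=p[(p[:,2]>.057)&(p[:,2]<.078)&(np.hypot(p[:,0]-.66,p[:,1]-.038)<.08)]
    c=least_squares(lambda c:np.hypot(p[:,0]-c[0],p[:,1]-c[1])-.0595,[.66,.038],loss="cauchy",f_scale=.003).x
    print(n,c.round(4),len(p),np.percentile(p[:,2],90).round(4))
E
python3 go.py .682 .032 .057 1.57
```

```text
top [0.658  0.0405] 212 0.0681
side [0.6597 0.0377] 371 0.0669
shift [-0.108   0.022  -0.0003] turn deg [-0.08 -0.02 -0.08] | pos [0.6602 0.1401 0.0568] t 5.75 F [-0.93 -0.55 -2.32] open 0.198 g 60.30602216720581
```

Request:
{"op": "servo_tool", "data": {
  "series": "1 -0.005 0.01 0.004 0 0 0;1 -0.018 0.02 0.004 0 0 0;1 -0.035 0.024 0.004 0 0 0;1 -0.052 0.024 0.004 0 0 0;1 -0.069 0.024 0.004 0 0 0;1 -0.086 0.024 0.004 0 0 0;1 -0.1 0.024 0.004 0 0 0;1 -0.108 0.024 0.004 0 0 0;1 -0.11 0.024 0.004 0 0 0;1 -0.11 0.024 0.004 0 0 0;1 -0.11 0.024 0.007 0 0 0;1 -0.11 0.024 0.009 0 0 0"
}}

```text
time_s: 6.75
eef_pos: [0.6846, 0.0311, 0.0481]
eef_rot: [-0.0, 0.707, 0.707, 0.0]
wrist_force: [0.4, 0.6, -2.5]
opening: 0.2
grasp_force: 60.3
```

```bash
python3 - <<'E'
from m import *
for n in("top","side"):
    img,W,f,E,d=cam(n)
    p=W.reshape(-1,3); p=p[(p[:,2]>.045)&(p[:,2]<.07)&(np.hypot(p[:,0]-.684,p[:,1]+.071)<.08)]
    c=least_squares(lambda c:np.hypot(p[:,0]-c[0],p[:,1]-c[1])-.0595,[.684,-.071],loss="cauchy",f_scale=.003).x
    print(n,c.round(4),len(p))
    if n=="top":save("t3",np.hstack([img[150:250,320:420]]),6)
E
python3 go.py .684 .03 .0463 1.57
```

```text
top [ 0.681 -0.066] 125
side [ 0.6824 -0.067 ] 65
shift [-0.0013 -0.0001  0.0012] turn deg [-0.07 -0.02  0.1 ] | pos [0.6841 0.0313 0.0475] t 6.85 F [-0.6   0.08 -3.09] open 0.199 g 60.28194308280945
```

View pics/t3.png

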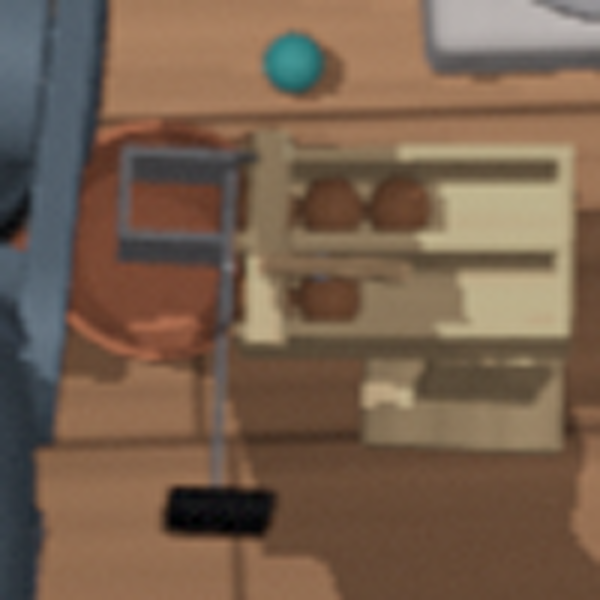

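The bowl is under the spout in the top view, with the spout at crop (180,195) and the rim centred at about (155,240). After allowing for parallax it sits about 5–7 mm too far towards +y. I'll shift it 6 mm, lower it and release.

Request:
{"op": "servo_tool", "data": {
  "series": "1 -0.003 0 0 0 0 0;1 -0.006 0 0 0 0 0;1 -0.006 0 0 0 0 0;1 -0.006 0 0.001 0 0 0;1 -0.006 0 0.002 0 0 0;1 -0.006 0 0.002 0 0 0;0.4 -0.006 0 0.002 0 0 0;0.3 -0.006 0 0.002 0 0 0;0.3 -0.006 0 0.002 0 0 0;-0.4 -0.006 0 0.002 0 0 0;-0.4 -0.006 0 0.002 0 0 0;-0.4 -0.006 0 0.002 0 0 0"
}}

```text
time_s: 7.85
eef_pos: [0.6848, 0.0242, 0.0464]
eef_rot: [0.0, 0.707, 0.707, 0.0]
wrist_force: [0.0, 0.4, 0.1]
opening: 0.704
grasp_force: 0.0
```

Request:
{"op": "servo_tool", "data": {
  "series": "-0.4 0 0 -0.01 0 0 0;-0.4 0 0 -0.03 0 0 0;-0.4 0 0 -0.06 0 0 0;-0.4 0.02 0 -0.1 0 0 0;-1 0.05 0 -0.14 0 0 0;-1 0.08 0 -0.17 0 0 0;-1 0.1 0 -0.2 0 0 0;-1 0.1 0 -0.22 0 0 0;-1 0.1 0 -0.22 0 0 0"
}}

```text
time_s: 8.6
eef_pos: [0.6874, 0.1267, 0.2756]
eef_rot: [0.004, 0.706, 0.708, 0.005]
wrist_force: [1.3, -0.1, 1.0]
opening: 0.999
grasp_force: 0.0
```

```bash
python3 - <<'E'
from m import *
for n in("top","side"):
    img,W,f,E,d=cam(n)
    p=W.reshape(-1,3); p=p[(p[:,2]>.04)&(p[:,2]<.065)&(np.hypot(p[:,0]-.684,p[:,1]+.071)<.08)]
    c=least_squares(lambda c:np.hypot(p[:,0]-c[0],p[:,1]-c[1])-.0595,[.684,-.071],loss="cauchy",f_scale=.003).x
    print(n,c.round(4),len(p))
    np.savez(n+"4.npz",img=img,W=W)
    if n=="top":save("t4",np.hstack([img[150:250,300:420]]),6)
E
python3 go.py .531 -.087 .28 1.506
```

```text
top [ 0.681  -0.0747] 255
side [ 0.683  -0.0712] 60
shift [-0.2116 -0.1545 -0.0116] turn deg [0.23 0.   3.76] | pos [0.6853 0.1247 0.269 ] t 8.7 F [0.05 0.07 0.04] open 0.998 g 0.0
```

View pics/t4.png

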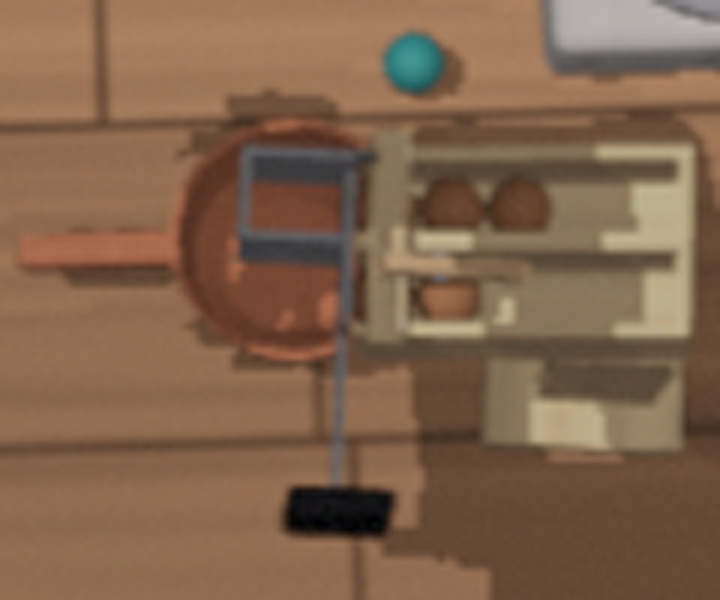

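The bowl is centred under the spout and released. The next move takes the gripper above the slide handle.

Request:
{"op": "servo_tool", "data": {
  "series": "-1 -0.212 -0.155 -0.012 0 0 3.8;-1 -0.212 -0.155 -0.012 0 0 3.8;-1 -0.212 -0.155 -0.012 0 0 3.8;-1 -0.212 -0.155 -0.012 0 0 3.8;-1 -0.212 -0.155 -0.012 0 0 3.8;-1 -0.212 -0.155 -0.012 0 0 3.8;-1 -0.212 -0.155 -0.012 0 0 3.8;-1 -0.212 -0.155 -0.012 0 0 3.8;-1 -0.212 -0.155 -0.012 0 0 3.8;-1 -0.212 -0.155 -0.012 0 0 3.8"
}}

```text
time_s: 9.53
eef_pos: [0.5299, -0.0872, 0.2777]
eef_rot: [-0.001, 0.73, 0.683, 0.0]
wrist_force: [-0.3, -0.3, -0.2]
opening: 1.003
grasp_force: 0.0
```

```bash
python3 - <<'E'
from m import *
img,W,f,E,d=cam("side")
r=np.zeros((480,640),bool); r[225:278,312:338]=1
q=W[r&(img.astype(int).sum(2)<120)&(W[...,2]>.085)&(W[...,2]<.155)]
print(len(q),q.mean(0).round(4),np.percentile(q,[5,95],axis=0).round(4))
E
python3 go.py .531 -.086 .134 1.506
```

```text
122 [ 0.5316 -0.1087  0.1271] [[ 0.5259 -0.113   0.098 ]
 [ 0.5361 -0.0909  0.1493]]
shift [0.0008 0.001  0.1437] turn deg [-0.05 -0.04 -0.05] | pos [ 0.53   -0.0869  0.2777] t 9.58 F [0.03 0.1  0.08] open 1.0 g 0.0
```

Request:
{"op": "servo_tool", "data": {
  "series": "-1 0.001 0.001 0.03 0 0 0;-1 0.001 0.001 0.06 0 0 0;-1 0.001 0.001 0.09 0 0 0;-1 0.001 0.001 0.115 0 0 0;-1 0.001 0.001 0.135 0 0 0;-1 0.001 0.001 0.144 0 0 0;-1 0.001 0.001 0.144 0 0 0;-0.3 0.001 0.001 0.144 0 0 0;0.3 0.001 0.001 0.144 0 0 0;0.6 0.001 0.001 0.144 0 0 0;1 0.001 0.001 0.144 0 0 0;1 0.001 0.001 0.144 0 0 0"
}}

```text
time_s: 10.58
eef_pos: [0.5314, -0.0871, 0.1354]
eef_rot: [0.001, 0.73, 0.683, 0.0]
wrist_force: [-0.5, 0.2, -0.7]
opening: 0.299
grasp_force: 0.0
```

Request:
{"op": "servo_tool", "data": {
  "series": "1 0 0 0 0 0 0;1 0 0 0 0 0 0;1 0 0 0 0 0 0"
}}

```text
time_s: 10.83
eef_pos: [0.5317, -0.0871, 0.1353]
eef_rot: [0.001, 0.73, 0.683, 0.001]
wrist_force: [1.1, 0.8, 5.2]
opening: 0.155
grasp_force: 59.2
```

```bash
python3 - <<'E'
from m import *
t=np.load("top4.npz"); o=ctrl.get_obs(); print(o["eef_pos"].round(4),o["wrist_force"].round(2),o["opening"],o["grasp_force"])
img,W,f,E,d=cam("side"); save("s5",img[225:325,300:420],6)
E
```

```text
[ 0.5317 -0.0871  0.1353] [1.1  0.82 5.23] 0.1547034063844463 59.15027618408203
```

View pics/s5.png

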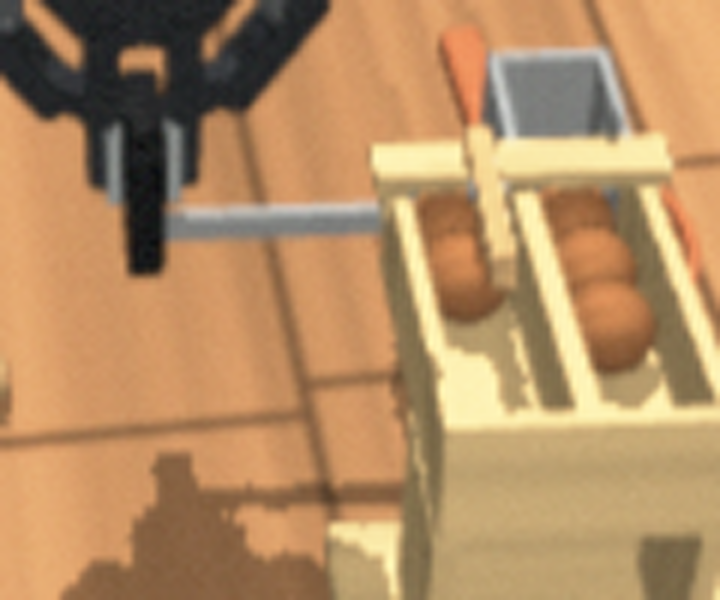

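The handle is gripped. Pointer-to-mark travel comes out at about 51–53 mm. I'll pull 46 mm, then look.

Request:
{"op": "servo_tool", "data": {
  "series": "1 0 -0.006 0 0 0 0;1 0 -0.012 0 0 0 0;1 0 -0.018 0 0 0 0;1 0 -0.024 0 0 0 0;1 0 -0.03 0 0 0 0;1 0 -0.036 0 0 0 0;1 0 -0.041 0 0 0 0;1 0 -0.044 0 0 0 0;1 0 -0.046 0 0 0 0;1 0 -0.046 0 0 0 0;1 0 -0.046 0 0 0 0;1 0 -0.046 0 0 0 0"
}}

```text
time_s: 11.88
eef_pos: [0.4863, -0.0836, 0.1353]
eef_rot: [0.001, 0.73, 0.683, 0.001]
wrist_force: [5.5, 3.9, 4.6]
opening: 0.156
grasp_force: 59.7
```

```bash
python3 - <<'E'
from m import *
o=ctrl.get_obs(); print(o["eef_pos"].round(4),o["wrist_force"].round(2),o["opening"],o["grasp_force"])
a,W,*_=cam("top"); b,V,*_=cam("side")
A=cv2.resize(a[155:225,330:410],(480,420),interpolation=cv2.INTER_CUBIC)
B=cv2.resize(b[225:295,360:412],(312,420),interpolation=cv2.INTER_CUBIC)
save("t6",np.hstack([A,B]))
E
```

```text
[ 0.4863 -0.0836  0.1353] [5.5  3.87 4.62] 0.15634145691382612 59.68937158584595
```

View pics/t6.png

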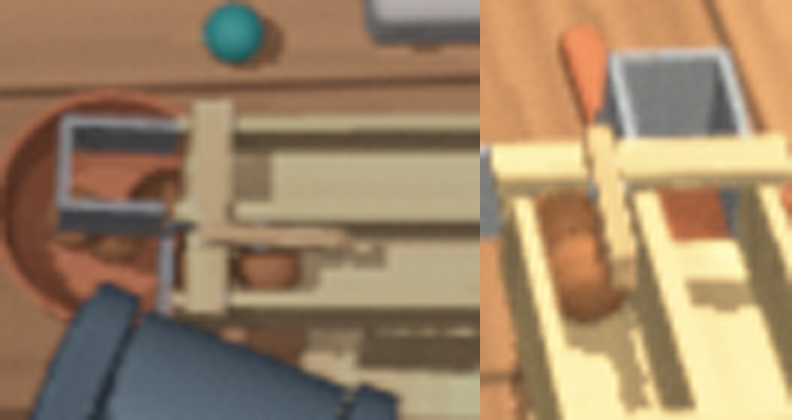

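The three far-lane nuts have dropped into the bowl and the near-lane nuts stayed put. The pointer at about (185,227) is still a little on the far side of the peg axis, about (190,231). I'll measure the rest numerically.

```bash
python3 - <<'E'
from m import *
acc=0;z=0
for i in range(3):
    img,W,f,E,d=cam("top"); acc=acc+img.astype(float)/3; z=z+W/3
g=acc.mean(2); b=acc[...,2]
print("cols 357-366 rows 188-198 gray"); print(g[188:199,356:368].round(0).astype(int))
print("peg height"); print((z[190:199,365:385:3,2]*1000).round(0))
print("blue cols 364.."); print(b[188:200,364:386:3].round(0).astype(int))
print((acc[188:199,364:370,0]-acc[188:199,364:370,2]).round(0).astype(int))
for r in (192,193,194): print(r,ray(d,f,E,361,r,.142).round(4),ray(d,f,E,370,r,.145).round(4))
E
```

```text
cols 357-366 rows 188-198 gray
[[ 96  96 100 109 134 158 163 156 156 155 154 145]
 [129 113 110 144 164 168 164 156 156 155 154 132]
 [101  92 100 141 160 165 166 160 157 156 153 130]
 [ 69  76  94 120 129 140 154 157 156 153 151 133]
 [ 67  85  89  81  78  84 111 142 153 148 147 140]
 [ 65  77  75  61  62  91 123 144 153 152 151 150]
 [ 74  90  89  68  69 131 157 150 146 140 139 139]
 [ 93 123 123  80  66 134 163 148 127 114 108 102]
 [ 93 124 120  69  71 135 158 148 144 140 138 119]
 [ 93 125 115  62  88 143 164 163 161 156 154 130]
 [ 99 129 114  61  91 143 164 164 161 156 154 127]]
peg height
[[135. 131. 125. 132. 132. 136. 136.]
 [132. 128. 128. 132. 132. 133. 136.]
 [148. 149. 120. 148. 123. 126. 126.]
 [148. 151. 146. 145. 145. 148. 146.]
 [150. 148. 153. 146. 149. 145. 148.]
 [ nan 146. 146. 145. 148. 148. 149.]
 [137.  88. 139. 147. 141. 141. 141.]
 [133. 111. 116. 123. 126.  93.  96.]
 [133. 114. 118. 124. 123. 116.  98.]]
blue cols 364..
[[126 117 104 105 136 135 137 136]
 [126 104 136 137 137 138 137 137]
 [126 103 134 134 133 134 133 134]
 [127 106 111 119 110 110 112 111]
 [125 111  90 111  76  82  82  73]
 [121 118 114 113 108 116 112  98]
 [115 108 110 111 114 116 113 110]
 [103  78  82 103 102 112 105 110]
 [116  96  42  92  55  65  71  86]
 [132 105  42  56  51  53  86  78]
 [132 101  51  71  67  55  91  89]
 [132 102  52  75  69  52  91 107]]
[[56 57 57 53 48 46]
 [56 57 56 52 46 48]
 [57 56 56 52 44 47]
 [55 57 57 53 44 46]
 [54 61 60 57 52 54]
 [62 65 64 63 64 64]
 [58 61 61 61 62 63]
 [46 46 47 46 46 50]
 [51 52 49 43 37 35]
 [53 56 53 46 40 40]
 [54 56 54 48 38 37]]
192 [ 0.6492 -0.1025  0.142 ] [ 0.6476 -0.1274  0.145 ]
193 [ 0.6463 -0.1024  0.142 ] [ 0.6448 -0.1273  0.145 ]
194 [ 0.6435 -0.1023  0.142 ] [ 0.6419 -0.1271  0.145 ]
```

Request:
{"op": "servo_tool", "data": {
  "series": "1 0 -0.002 0 0 0 0;1 0 -0.0035 0 0 0 0;1 0 -0.0035 0 0 0 0;1 0 -0.0035 0 0 0 0;1 0 -0.0035 0 0 0 0;1 0 -0.0035 0 0 0 0"
}}

```text
time_s: 12.63
eef_pos: [0.4829, -0.0833, 0.1353]
eef_rot: [0.001, 0.73, 0.683, 0.002]
wrist_force: [6.1, 2.1, 4.1]
opening: 0.152
grasp_force: 59.6
```

```bash
python3 - <<'E'
from m import *
acc=0
for i in range(4):
    img,W,f,E,d=cam("top"); acc=acc+img.astype(float)/4
A=cv2.resize(acc[183:203,352:382].astype(np.uint8),(720,480),interpolation=cv2.INTER_CUBIC); save("t7",A)
g=acc.mean(2);print(g[188:200,356:368].round(0).astype(int))
o=ctrl.get_obs(); print(o["eef_pos"].round(4),o["wrist_force"].round(2),o["time_s"])
# expected pixel of dispenser-x line: given peg centre, project
Ei=np.linalg.inv(E)
def proj(p):
    c=Ei[:3,:3]@p+Ei[:3,3]; return (c[0]/c[2]*f+d["cx"],c[1]/c[2]*f+d["cy"])
xa=np.array([.998,-.065,0]);ya=np.array([.065,.998,0])
for x0 in(.640,.643,.646):
  p=np.array([x0,-.1085,0])
  print(x0,"nose top",np.round(proj(p+[0,0,.147]),1),"peg 40mm",np.round(proj(p-ya*.04+[0,0,.147]),1),"pointer +6mm y",np.round(proj(p+ya*.006+[0,0,.142]),1))
E
```

```text
[[ 96  97 100 109 133 159 163 156 156 156 155 145]
 [129 113 110 144 164 168 164 156 156 155 153 131]
 [102  93 102 141 159 164 165 159 157 156 153 130]
 [ 68  72  90 120 129 147 162 159 156 153 150 133]
 [ 65  74  78  78  86 126 145 148 153 148 147 140]
 [ 66  88  91  75  75  90 108 135 152 152 151 149]
 [ 67  83  83  67  67  98 125 141 145 140 140 138]
 [ 82  91  89  67  75 135 162 148 128 114 109 106]
 [ 93 122 117  68  70 135 158 149 144 140 139 125]
 [ 97 126 115  62  88 143 164 163 161 156 154 130]
 [102 128 114  60  91 142 164 164 162 156 154 127]
 [102 129 115  62  92 143 163 163 162 156 154 128]]
[ 0.4829 -0.0833  0.1354] [5.75 4.66 4.48] 12.8333
0.64 nose top [363.4 194.7] peg 40mm [377.8 195.1] pointer +6mm y [361.1 195.1]
0.643 nose top [363.4 193.6] peg 40mm [377.7 194.1] pointer +6mm y [361.1 194. ]
0.646 nose top [363.3 192.6] peg 40mm [377.7 193.1] pointer +6mm y [361. 193.]
```

View pics/t7.png

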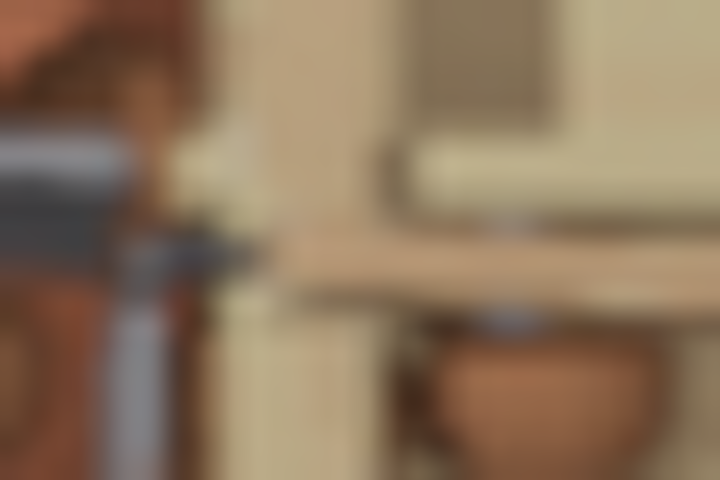

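The dark pointer at about (240,253) now lines up with the peg nose, whose centre is near (290,258). With parallax, about 1.5 mm remains.

Request:
{"op": "servo_tool", "data": {
  "series": "1 0 -0.0015 0 0 0 0;1 0 -0.0015 0 0 0 0;1 0 -0.0015 0 0 0 0;1 0 -0.0015 0 0 0 0;1 0 -0.0015 0 0 0 0;1 0 -0.0015 0 0 0 0;1 0 -0.0015 0 0 0 0;1 0 -0.0015 0 0 0 0;1 0 -0.0015 0 0 0 0;1 0 -0.0015 0 0 0 0;1 0 -0.0015 0 0 0 0;1 0 -0.0015 0 0 0 0"
}}

```text
time_s: 13.83
eef_pos: [0.4814, -0.0832, 0.1353]
eef_rot: [0.001, 0.73, 0.683, 0.002]
wrist_force: [7.4, 4.7, 3.9]
opening: 0.157
grasp_force: 59.6
```

```bash
python3 - <<'E'
from m import *
o=ctrl.get_obs(); print(o["eef_pos"].round(4),o["grasp_force"],abs(o["dq"]).max())
print(ctrl.hand_in())
E
```

```text
[ 0.4814 -0.0832  0.1353] 59.59595739841461 0.0009398700993824531
the job is handed in; nothing more can be done
None
```

I handed the job in at about 14 s (no verdict came back): the bowl stands released under the spout, the far-lane walnuts rolled out into it with the near-lane pair still back, and the gripper holds the slide about 50 mm out, with the pointer at the peg by my camera estimate.

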